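# Tip the hex nuts out of the divided dish

## Task

At the record-cutting lathe, the two-section dish on the round mat holds two hex nuts on one side of its divider and two flat clamp bars on the other. Lift the dish by the tab on its divider, turn it so that the nut side faces down when you tip it over the steel bin, and let both nuts slide into the bin while both clamp bars stay in the dish. Then set the dish down gently, upright, on the middle of its round mat, and do not disturb the other things on the bench.

Things in the scene. Friction and masses are not known exactly. Their poses are not given: they have to be found in the camera images.
- dish_grip (a point): Centre of the flat upright grip tab on top of the dish's divider. Tab: 12 mm thick (dish x), 40 mm wide (dish y), 36 mm tall (z); it spans 41 to 77 mm above the dish's underside and this point is 60 mm above it, on the dish's centre line. Axes are the dish's: z up out of the dish, y along the divider, x across it; one compartment lies on the +x side, the other on the -x side.
- nut1_c (a point): Centre of a loose steel hex nut, 26 mm across flats, 14 mm thick, 40 g, lying flat in one compartment of the dish, bore upright.
- nut2_c (a point): Centre of the other hex nut, same, beside it in the same compartment.
- bar1_c (a point): Centre of a loose flat steel clamp bar, 50 mm long (its y), 14 mm wide (its x), 10 mm thick, with two small dark holes, 50 g, lying along the divider in the other compartment.
- bar2_c (a point): Centre of the other clamp bar, same, beside it in the same compartment, further from the divider.
- bin_in (a point): Centre of the inner floor of the open steel bin, fixed, 180 mm (its x) by 220 mm (its y) outside, 60 mm high, walls and floor 4 mm thick; this point is 4 mm above the work surface.
- mat_top (a point): Centre of the top face of the round black rubber mat, 240 mm diameter, 4 mm thick, fixed; the dish starts on it.
- dish: Loose aluminium dish, 0.25 kg; origin: centre of its underside, axes as dish_grip. 152 mm long (x), 70 mm wide (y), floor 3 mm, side walls 34 mm high, divider at x = 0 5 mm thick, 41 mm high. No end walls: from 48 to 76 mm out the floor ramps up 15 deg to an open lip 10 mm high. Tipped about y, parts on the low side slide out at 30 to 45 deg; on the high side they rest on the divider (safe to 70).
- mat: The mat itself; origin at the centre of its underside.
- eyepiece1: Bystander: loose standing eyepiece, 28 mm diameter, 48 mm tall; origin under its centre.
- eyepiece2: Bystander: another eyepiece, same.
- screwdriver: Bystander: a loose screwdriver lying on the bench along its x.
- brush: Bystander: a loose brush lying on the bench along its x.
Not all that is in view belongs to the job. Leave any red look-alike of the part that bears bar1_c alone. What is shaped like the mat but red is not meant.

How it is judged:
On the way:
1. the dish is held over the bin and tipped by more than 29 deg (angle between dish_grip's own z axis and vertical above 0.5 rad and horizontal distance between dish_grip and bin_in below 0.17 m and height (world z) of dish_grip above 0.09 m), for 0.1 s.
At the end, for the whole second after the job is handed in: Both hex nuts lie inside the bin; both clamp bars are still in the dish; the dish stands upright (within about 5 deg), at rest and flat on the round mat, its centre within 60 mm of the mat's centre (x of nut1_c in the frame of bin_in between -0.086 and 0.086 m and y of nut1_c in the frame of bin_in between -0.106 and 0.106 m and z of each of nut1_c, nut2_c in the frame of bin_in below 0.05 m and x of nut2_c in the frame of bin_in between -0.086 and 0.086 m and y of nut2_c in the frame of bin_in between -0.106 and 0.106 m and y of bar1_c in the frame of dish_grip between -0.033 and 0.033 m and z of each of bar1_c, bar2_c in the frame of dish_grip below -0.02 m and horizontal distance between each of bar1_c, bar2_c and dish_grip below 0.08 m and y of bar2_c in the frame of dish_grip between -0.033 and 0.033 m and horizontal distance between dish_grip and mat_top below 0.06 m and angle between dish_grip's own z axis and vertical below 0.08 rad and height (world z) of dish_grip between 0.059 and 0.069 m and linear speed of dish below 0.02 m/s); the robot touches nothing.
It fails at once if a bystander is moved by more than 30 mm (distance of any of eyepiece1, eyepiece2, screwdriver, brush from where it was at the start of the episode above 0.03 m).
It fails at once if the dish is slammed onto the mat (more than 80 N) (contact force between dish and mat above 80 N).
It fails at once if the dish is let go in the air, more than 20 mm above the mat (height (world z) of dish_grip above 0.085 m and contact force between the fingers and dish below 0.05 N).
It also fails if it takes over 51 s, if anything falls off the work surface, if the arm or the gripper's body presses on something with over 40 N, if the wrist force passes 120 N, or if a joint passes its speed limit or range.

## Robot

A 6-joint arm with a two-finger parallel gripper is mounted at the origin on the work surface. World frame = base frame: x ahead of the robot, y to its left, z up, the work surface at z = 0. Lengths are in m, angles in rad, forces in N, time in s.
With the tool pointing down it reaches from about 0.3 to 0.75 m from the base axis. Payload 8.5 kg.
Tool frame: the origin (TCP) lies midway between the tips of the shut fingers; the grasp point (between the pads) lies 19 mm behind it (ctrl.hold_point_z is the distance from the TCP to the grasp point, in m); z points along the fingers, y is the line along which they close (so a half turn about z gives the same grasp; the last joint's range is limited). The gripper opens to 88 mm and grips with 3 to 60 N. Pads are 18 mm wide; open, the fingers measure 123 mm over their backs; the gripper's body (75 mm by 187 mm) begins 45 mm behind the grasp point.
Start: joints at [-1.402, 0.381, 1.297, -0, 1.464, -0.215], TCP at [0.206, -0.51, 0.239] pointing down, gripper open.
Joint ranges: [-3.11, 3.11], [-0.89, 2.33], [0.22, 2.48], [-1.42, 4.56], [0.17, 2.85], [-2.88, 2.88]. Speed limits (rad/s): [2.39, 2.39, 3.14, 3.14, 3.14, 3.14].

## Interface

Orientations are given as a unit quaternion [x, y, z, w].
In Python, from cell import ctrl, imaging, order gives the robot as it stands.
- The arm moves only by the tool apply_moves, never from a script. Its arguments are lists of equal length, an entry for each row: "turn": the turn, a rotation vector about the tool's x, y, z in rad, a list of three; "dp": the shift along the tool's x, y, z in cm, a list of three; "gripper": the gripper's target within -1 to 1 (shut at 1, half-way at 0, fully open at -1). In form: {"turn": [[ax, ay, az], ...], "dp": [[tx, ty, tz], ...], "gripper": [gripper, ...]}. A call has 1 to 12 rows; each row shifts and turns the commanded pose from where the row before left it, along the tool's axes as they then stand; what a row does not reach is not made up. A row lasts 1/12 s, in which the tool goes at most 41.7 mm and 7.16 degrees, less where a joint would pass 70% of its speed; a pose out of reach is approached as far as the arm can. A call is refused whole if a number of a shift passes 4.17 or a number of a turn 0.125, either way. A call with a gripper value outside its range is refused whole. The fingers move at their own pace and stop on an object; "squeeze" is the grip in N (left out, the last holds). Time passes only in rows, so rows that do not move let the fingers close. It gives the time, the measured TCP pose, the force, the opening and the grip force at its end, in the units of the state.
- ctrl.observe(): the state, without advancing time (a new reading comes with each control period).
- imaging.camera(name): name is "scene" or "top" or "wrist"; returns the picture (384x512x3 uint8, blue, green, red); there is no depth.
- imaging.get_calibration(name): a dict with "fx", "fy", "cx", "cy" (pixels), "distortion" ([k1, k2, p1, p2, k3] as OpenCV has them; the pictures are not rectified), "eye" and "attitude" of the camera in the world; the wrist camera has in their place "T_tool_cam" (4x4, takes a point from camera to tool coordinates, whose origin is the TCP and whose axes are the flange's). Camera axes: x right, y down, z forward; pixel columns grow to the right and rows downward; lengths in m; the calibration is good to about 2 mm. A picture is of the moment at which its call begins: read the wrist's pose just before it. get_calibration takes no time and is no camera call.
- order.sign_off(): hands the job in; it is judged then, once.
The state is a dict: "time_s": time; "joint_positions": joint angles; "qd": joint speeds; "joint_efforts": joint torques, N m; "tcp_pos": TCP position; "tool_rot": TCP orientation; "contact_force": force on the tool from outside, world axes, zero at the start; "wrist_torque": the same for the moment, N m; "opening": opening from 0.0 (shut) to 1.0 (fully open); "gripper_force": force on a finger pad.
Only numpy, scipy, OpenCV 4.12 (cv2) and the standard library are available. Lean on these libraries where they do the work, as an engineer would, in place of code of your own. Each camera call takes 0.05 s, during which the arm holds its last target. There are 200 camera calls.

## Working session

There is one attempt and no reset: what is moved stays moved. The work goes in short steps, Python scripts to look and compute and a tool call to move; the robot and the scene stay as the last step left them, time stands still between calls to the robot, and variables do not carry over. Pictures are saved under pics/ and viewed, at most 10 in all, crops included, and the job is handed in when it is done.

Besides the shell and the picture viewer there is one more tool, called as name(argument=value, ...), one argument or row to a line, values as JSON. apply_moves: Moves the arm, as the interface text tells. Its arguments: {"type":"object","properties":{"turn":{"type":"array"},"dp":{"type":"array"},"gripper":{"type":"array"},"squeeze":{"type":"number"}},"required":["turn","dp","gripper"]}

```bash
mkdir -p pics
python3 - <<'E'
from cell import ctrl, imaging, order
import cv2
s=ctrl.observe(); print({k:s[k] for k in('time_s','tcp_pos','tool_rot','opening')})
for n in('top','scene'):
    cv2.imwrite(f'pics/{n}0.png',cv2.resize(imaging.camera(n),(800,600),interpolation=cv2.INTER_CUBIC)); print(imaging.get_calibration(n))
print(imaging.get_calibration('wrist'), ctrl.hold_point_z)
E
```

```text
{'time_s': 0.0, 'tcp_pos': array([ 0.2058972 , -0.50970932,  0.23815063]), 'tool_rot': array([ 9.81645069e-01,  1.90715644e-01,  2.40765738e-05, -7.07596636e-04]), 'opening': 0.9987308441772371}
{'fx': 441.9358410941267, 'fy': 441.9358410941267, 'cx': 253.5445957543132, 'cy': 198.3182855420743, 'distortion': array([-0.17048637,  0.        ,  0.        ,  0.        ,  0.        ]), 'eye': array([ 0.40530492, -0.00974034,  1.31877781]), 'attitude': array([-0.69637716,  0.71659885, -0.01577115,  0.03600276])}
{'fx': 416.3244858272127, 'fy': 416.3244858272127, 'cx': 252.74699546636438, 'cy': 191.71426712605378, 'distortion': array([-0.11466418,  0.        ,  0.        ,  0.        ,  0.        ]), 'eye': array([1.0897703 , 0.05297885, 0.7880956 ]), 'attitude': array([ 0.64245511,  0.68965876, -0.2438208 , -0.22841551])}
{'fx': 276.9930731692967, 'fy': 276.9930731692967, 'cx': 253.20433317095834, 'cy': 198.68848144881426, 'distortion': array([0.01410779, 0.        , 0.        , 0.        , 0.        ]), 'T_tool_cam': array([[ 7.77578329e-04, -9.63060755e-01, -2.69283081e-01,
         6.87768901e-02],
       [ 9.99999582e-01,  6.19128370e-04,  6.73342597e-04,
        -1.16652573e-03],
       [-4.81749035e-04, -2.69283492e-01,  9.63060834e-01,
        -1.45963032e-01],
       [ 0.00000000e+00,  0.00000000e+00,  0.00000000e+00,
         1.00000000e+00]])} 0.0187
```

View pics/top0.png

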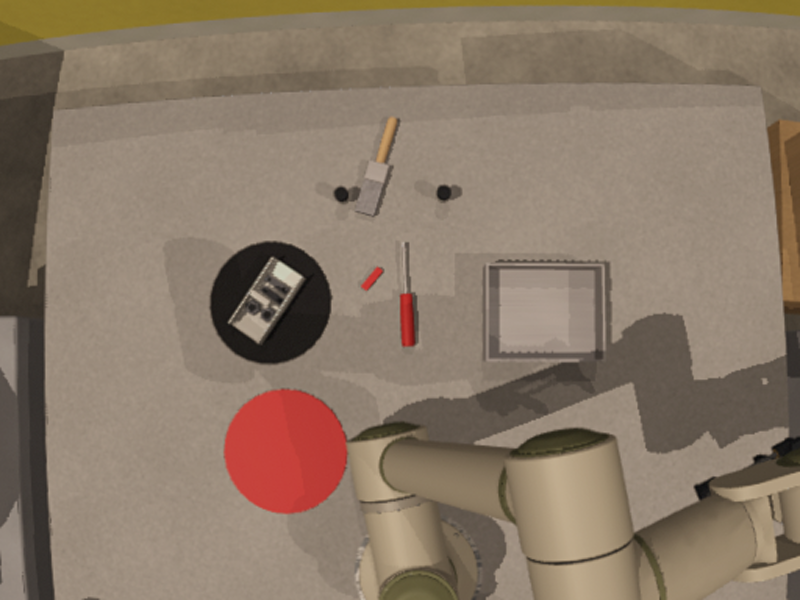

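View pics/scene0.png

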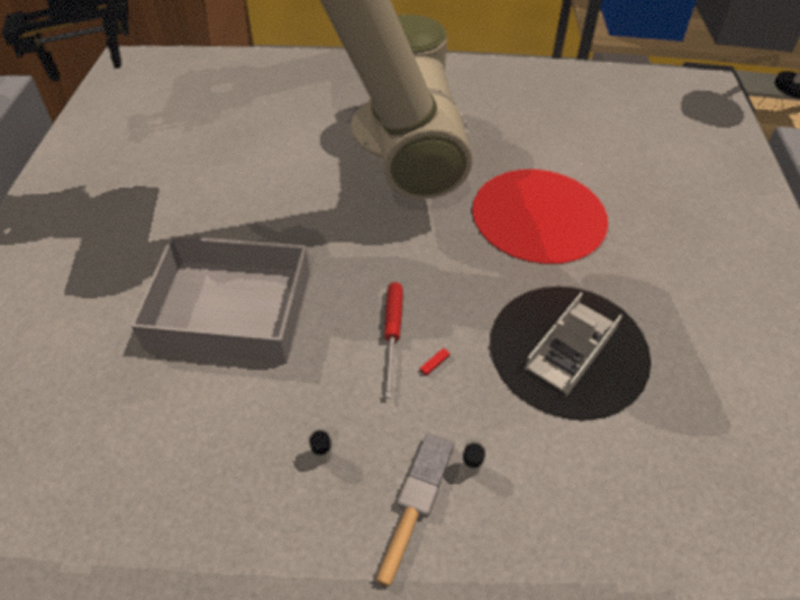

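The top view (800x600) shows the black mat centred near (271,302), the dish at about (268,301) with its long axis running lower-left to upper-right, and the bin at about (546,311). The screwdriver, eyepieces and brush stand between or beyond them. I'll enlarge the dish next.

```bash
cat > h.py <<'E'
from cell import ctrl, imaging, order
import cv2, numpy as np
from scipy.spatial.transform import Rotation as R
def ray(n,uv,s=None):
    c=imaging.get_calibration(n); K=np.array([[c['fx'],0,c['cx']],[0,c['fy'],c['cy']],[0,0,1]])
    p=cv2.undistortPoints(np.array([[uv]],float),K,c['distortion'])[0,0]; d=np.array([p[0],p[1],1])
    if n=='wrist':
        s=s or ctrl.observe(); T=c['T_tool_cam']; Rt=R.from_quat(s['tool_rot']).as_matrix()
        return s['tcp_pos']+Rt@T[:3,3], Rt@T[:3,:3]@d
    return c['eye'], R.from_quat(c['attitude']).as_matrix()@d
def at(n,uv,z,s=None):
    e,d=ray(n,uv,s); return e+d*(z-e[2])/d[2]
E
python3 - <<'E'
from h import *
k=.64
for nm,uv,z in [('mat',(271,302.5),.004),('dish',(268,301),.03),('bin',(546.5,311),.06),('binTL',(486,264),.06),('binTR',(607,264),.06),('binBR',(604,360),.06),('binBL',(486,360),.06),('ey1',(342,194),.048),('ey2',(444,192),.048),('sdtop',(404,242),.01),('sdbot',(408,346),.015)]:
    print(nm,at('top',(uv[0]*k,uv[1]*k),z).round(3))
a=imaging.camera('top')[145:240,130:215]; b=imaging.camera('scene')[180:260,330:420]
cv2.imwrite('pics/c.png',np.hstack([cv2.resize(a,(400,447),interpolation=2),cv2.resize(b,(400,447),interpolation=2)]))
E
```

```text
mat [0.524 0.268 0.004]
dish [0.524 0.268 0.03 ]
bin [ 0.488 -0.25   0.06 ]
binTL [ 0.578 -0.142  0.06 ]
binTR [ 0.572 -0.368  0.06 ]
binBR [ 0.395 -0.353  0.06 ]
binBL [ 0.402 -0.136  0.06 ]
ey1 [0.721 0.121 0.048]
ey2 [ 0.718 -0.071  0.048]
sdtop [0.632 0.008 0.01 ]
sdbot [0.433 0.006 0.015]
```

View pics/c.png

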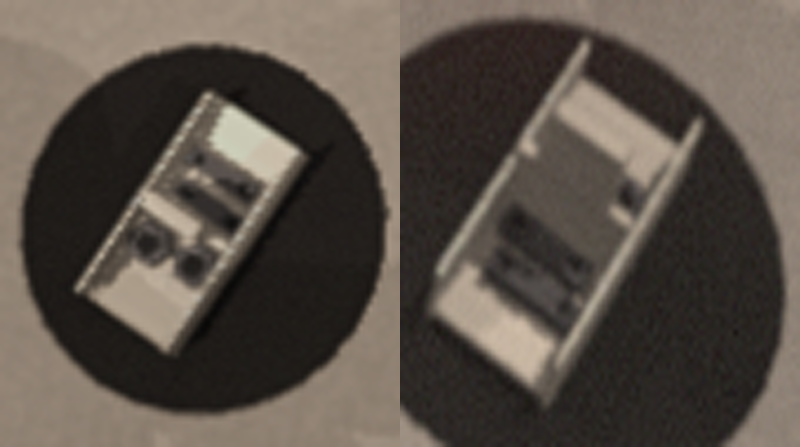

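Run:
```python
from h import *
P=[at('top',(130+x/4.706,145+y/4.706),.036)[:2] for x,y in [(210,90),(308,155),(175,355),(78,290)]]
P=np.array(P); print(P.round(3),P.mean(0))
for a,b in((0,3),(1,2)): d=P[b]-P[a]; print(np.degrees(np.arctan2(d[1],d[0])),np.hypot(*d))
```

```text
[[0.608 0.257]
 [0.565 0.195]
 [0.442 0.281]
 [0.485 0.343]] [0.5251838  0.26899426]
145.15557787013074 0.1507727234065763
144.9144491594432 0.15006702741678443
```

apply_moves(
  turn=[
    [0,0,-0.12],
    [0,0,-0.12],
    [0,0,-0.12],
    [0,0,-0.12],
    [0,0,-0.12],
    [0,0,0],
    [0,0,0],
    [0,0,0],
    [0,0,0],
    [0,0,0],
    [0,0,0],
    [0,0,0],
  ],
  dp=[
    [0,0,0],
    [0,0,0],
    [0,0,0],
    [0,0,0],
    [0,0,0],
    [3.5,-0.7,0],
    [3.5,-0.7,0],
    [3.5,-0.7,0],
    [3.5,-0.7,0],
    [3.5,-0.7,0],
    [3.5,-0.7,0],
    [3.5,-0.7,0],
  ],
  gripper=[-1,-1,-1,-1,-1,-1,-1,-1,-1,-1,-1,-1],
)

```text
time_s: 1.2
tcp_pos: [0.3011, -0.2772, 0.2387]
tool_rot: [0.882, 0.472, 0.0, 0.0]
contact_force: [1.1, 0.4, 1.3]
opening: 0.997
gripper_force: 0.0
```

apply_moves(
  turn=[
    [0,0,0.022],
    [0,0,0],
    [0,0,0],
    [0,0,0],
    [0,0,0],
    [0,0,0],
    [0,0,0],
    [0,0,0],
    [0,0,0],
    [0,0,0],
    [0,0,0],
    [0,0,0],
  ],
  dp=[
    [3.5,-0.8,0],
    [3.5,-0.8,0],
    [3.5,-0.8,0],
    [3.5,-0.8,0],
    [3.5,-0.8,0],
    [3.5,-0.8,0],
    [3.5,-0.8,0],
    [3.5,-0.8,0],
    [3.5,-0.8,0],
    [3.5,-0.8,0],
    [3.5,-0.8,0],
    [3.5,-0.8,0],
  ],
  gripper=[-1,-1,-1,-1,-1,-1,-1,-1,-1,-1,-1,-1],
)

```text
time_s: 2.2
tcp_pos: [0.4618, 0.1228, 0.2387]
tool_rot: [0.887, 0.463, -0.0, 0.0]
contact_force: [-0.0, -0.3, -0.1]
opening: 0.997
gripper_force: 0.0
```

apply_moves(
  turn=[
    [0,0,0],
    [0,0,0],
    [0,0,0],
    [0,0,0],
    [0,0,0],
    [0,0,0],
    [0,0,0],
    [0,0,0],
  ],
  dp=[
    [3,-0.6,0],
    [3,-0.6,0],
    [3,-0.6,0],
    [3,-0.6,0],
    [2,-0.4,0],
    [0,0,0],
    [0,0,0],
    [0,0,0],
  ],
  gripper=[-1,-1,-1,-1,-1,-1,-1,-1],
)

```text
time_s: 2.87
tcp_pos: [0.5184, 0.2511, 0.2385]
tool_rot: [0.887, 0.463, -0.0, 0.0]
contact_force: [-0.5, -0.3, 0.1]
opening: 1.001
gripper_force: 0.0
```

Run:
```python
from h import *
s=ctrl.observe(); print(s['time_s'],s['tcp_pos'],s['tool_rot'])
cv2.imwrite('pics/w1.png',imaging.camera('wrist'))
```

```text
2.8667 [0.51839933 0.25113917 0.23854752] [ 8.86609049e-01  4.62519438e-01 -4.04676247e-04  1.87843237e-05]
```

View pics/w1.png

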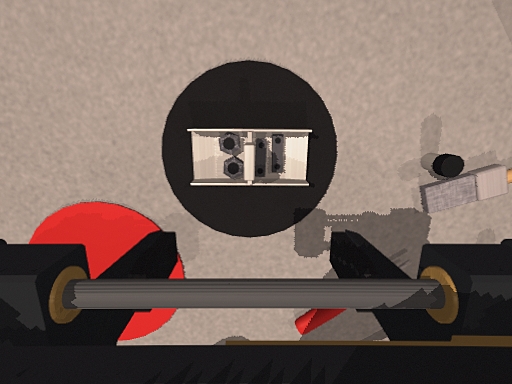

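The wrist picture shows the dish aligned with the image. Its walls run along rows 130 and 184, its ends are at columns 189–310, and the tab is near column 250 with nuts to its left and bars to its right.

Run:
```python
from h import *
s=ctrl.observe()
f=lambda uv,z:at('wrist',uv,z,s)[:2]
A,B,C,D=[f(p,.037) for p in((188,129.5),(312,129.5),(309.5,184.5),(190.5,184.5))]
print(A,B,C,D,(A+B+C+D)/4)
d=A-B;e=D-C; print(np.degrees(np.arctan2(d[1],d[0])),np.degrees(np.arctan2(e[1],e[0])))
print('tab mid',f((249.5,164),.081))
m=[f(p,.004) for p in((163,150),(337,150),(249,60),(249,237))]; print('mat',(m[0]+m[1])/2,(m[2]+m[3])/2)
c=f((250,157),.037); Rt=R.from_quat(s['tool_rot']).as_matrix()
for t in ((A+B+C+D)/4,f((249.5,164),.081)): print((Rt.T@(np.r_[t,s['tcp_pos'][2]]-s['tcp_pos']))*100)
cv2.imwrite('pics/w1c.png',cv2.resize(imaging.camera('wrist')[120:195,180:320],(800,430),interpolation=2))
```

```text
[0.48661334 0.34557529] [0.61035062 0.2593001 ] [0.57180418 0.20266576] [0.44645178 0.29009877] [0.52880498 0.27440998]
145.11406083122617 145.1043157602739
tab mid [0.52802717 0.27347971]
mat [0.53212216 0.27970732] [0.5261844  0.27368217]
[ 2.52137184e+00 -4.99606639e-01 -1.06175894e-03]
[ 2.40056721e+00 -5.10101581e-01 -1.00674959e-03]
```

View pics/w1c.png

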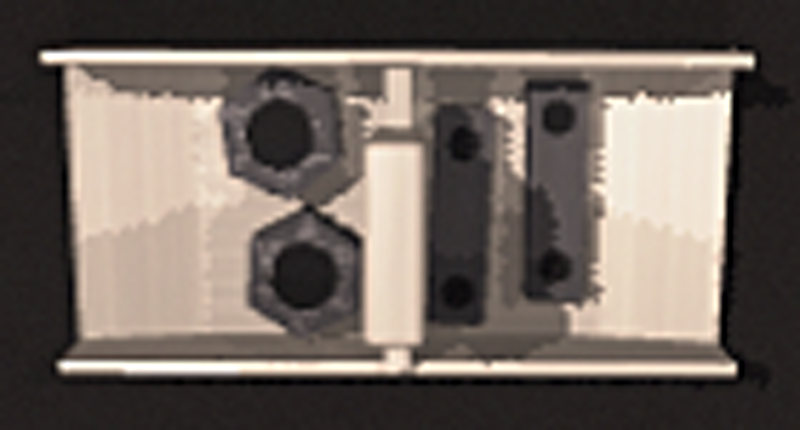

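The crop confirms that the tab centre is at about (249.3,162.4) in the full wrist image, with the nuts on tool −y and the bars on tool +y. I'll shift over it and descend.

apply_moves(
  turn=[
    [0,0,0],
    [0,0,0],
    [0,0,0],
    [0,0,0],
    [0,0,0],
    [0,0,0],
    [0,0,0],
    [0,0,0],
    [0,0,0],
    [0,0,0],
    [0,0,0],
    [0,0,0],
  ],
  dp=[
    [1.25,-0.25,0],
    [1.25,-0.25,0],
    [0,0,2.5],
    [0,0,2.5],
    [0,0,2.5],
    [0,0,2.5],
    [0,0,2.5],
    [0,0,2.5],
    [0,0,2],
    [0,0,2],
    [0,0,0],
    [0,0,0],
  ],
  gripper=[-1,-1,-1,-1,-1,-1,-1,-1,-1,-1,-1,-1],
)

```text
time_s: 3.97
tcp_pos: [0.5288, 0.2744, 0.0489]
tool_rot: [0.887, 0.462, -0.001, -0.0]
contact_force: [1.3, 1.2, 0.2]
opening: 1.002
gripper_force: 0.0
```

apply_moves(
  turn=[
    [0,0,0],
    [0,0,0],
    [0,0,0],
    [0,0,0],
    [0,0,0],
    [0,0,0],
    [0,0,0],
    [0,0,0],
    [0,0,0],
    [0,0,0],
    [0,0,0],
    [0,0,0],
  ],
  dp=[
    [0,0,0],
    [0,0,0],
    [0,0,0],
    [0,0,0],
    [0,0,0],
    [0,0,0],
    [0,0,0],
    [0,0,0],
    [0,0,0],
    [0,0,0],
    [0,0,0],
    [0,0,0],
  ],
  gripper=[0,0.4,0.6,0.7,0.8,1,1,1,1,1,1,1],
  squeeze=30,
)

```text
time_s: 4.97
tcp_pos: [0.529, 0.2751, 0.0487]
tool_rot: [0.887, 0.463, 0.0, 0.0]
contact_force: [0.1, 0.4, -0.8]
opening: 0.134
gripper_force: 30.0
```

apply_moves(
  turn=[
    [0,0,0],
    [0,0,0],
    [0,0,0],
    [0,0,0],
    [0,0,0],
    [0,0,0],
    [0,0,0],
    [0,0,0],
    [0,0,0],
    [0,0,0],
    [0,0,0],
    [0,0,0],
  ],
  dp=[
    [0,0,0],
    [0,0,0],
    [0,0,-0.3],
    [0,0,-0.7],
    [0,0,-1.5],
    [0,0,-2.2],
    [0,0,-2.5],
    [0,0,-2.5],
    [0,0,-2.5],
    [0,0,-2],
    [0,0,-1],
    [0,0,0],
  ],
  gripper=[1,1,1,1,1,1,1,1,1,1,1,1],
  squeeze=50,
)

```text
time_s: 5.97
tcp_pos: [0.5294, 0.2753, 0.203]
tool_rot: [0.887, 0.463, 0.002, 0.0]
contact_force: [0.3, -0.8, -4.2]
opening: 0.131
gripper_force: 50.0
```

Run:
```python
from h import *
s=ctrl.observe(); print(s['time_s'],s['tcp_pos'],s['tool_rot'],s['joint_positions'])
cv2.imwrite('pics/w2.png',imaging.camera('wrist'))
Rt=R.from_quat(s['tool_rot']).as_matrix()
binc=np.array([.487,-.25]); n=-Rt[:2,1]
for off in(.03,.04): t=binc-off*n; print(t,(Rt.T@(np.r_[t,s['tcp_pos'][2]]-s['tcp_pos']))*100)
```

```text
5.9667 [0.52943753 0.27526445 0.20295984] [8.86557480e-01 4.62614430e-01 1.89251726e-03 3.77516547e-04] [2.81245619e-01 4.87138140e-01 1.22590107e+00 1.09355785e-05
 1.42469385e+00 8.90154633e-01]
[ 0.51160801 -0.26715926] [-45.51318209  29.5628109   -0.06527598]
[ 0.51981069 -0.27287902] [-45.51318936  30.56280504  -0.0628556 ]
```

View pics/w2.png

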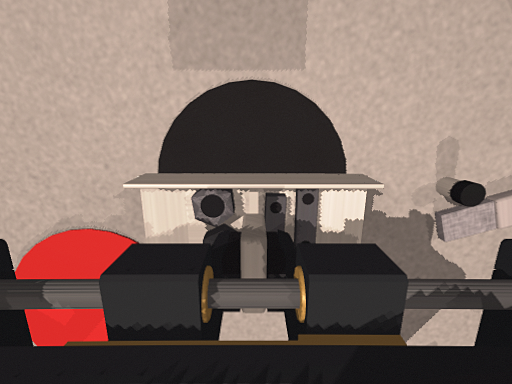

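The dish is held level, with the nuts on the left and the bars on the right of the tab. I'll carry it to the bin.

apply_moves(
  turn=[
    [0,0,0],
    [0,0,0],
    [0,0,0],
    [0,0,0],
    [0,0,0],
    [0,0,0],
    [0,0,0],
    [0,0,0],
    [0,0,0],
    [0,0,0],
    [0,0,0],
    [0,0,0],
  ],
  dp=[
    [-0.5,0.33,0],
    [-1,0.65,0],
    [-1.5,0.97,0],
    [-2,1.3,0],
    [-2.2,1.43,0],
    [-2.2,1.43,0],
    [-2.2,1.43,0],
    [-2.2,1.43,0],
    [-2.2,1.43,0],
    [-2.2,1.43,0],
    [-2.2,1.43,0],
    [-2.2,1.43,0],
  ],
  gripper=[1,1,1,1,1,1,1,1,1,1,1,1],
)

```text
time_s: 7.02
tcp_pos: [0.519, 0.0036, 0.1996]
tool_rot: [0.887, 0.462, -0.001, -0.001]
contact_force: [0.6, -0.5, -4.4]
opening: 0.136
gripper_force: 50.0
```

apply_moves(
  turn=[
    [0,0,0],
    [0,0,0],
    [0,0,0],
    [0,0,0],
    [0,0,0],
    [0,0,0],
    [0,0,0],
    [0,0,0],
    [0,0,0],
    [0,0,0],
    [0,0,0],
    [0,0,0],
  ],
  dp=[
    [-2.2,1.43,0],
    [-2.2,1.43,0],
    [-2.2,1.43,0],
    [-2.2,1.43,0],
    [-2.2,1.43,0],
    [-2.2,1.43,0],
    [-2.2,1.43,0],
    [-2.2,1.43,0],
    [-2,1.3,0],
    [-1.6,1.04,0],
    [-1.1,0.7,0],
    [-0.6,0.4,0],
  ],
  gripper=[1,1,1,1,1,1,1,1,1,1,1,1],
)

```text
time_s: 8.02
tcp_pos: [0.5102, -0.269, 0.1997]
tool_rot: [0.887, 0.462, -0.001, -0.001]
contact_force: [0.8, 0.4, -4.3]
opening: 0.128
gripper_force: 50.0
```

apply_moves(
  turn=[
    [0,0,0],
    [0,0,0],
    [0,0,0],
  ],
  dp=[
    [0,0,0],
    [0,0,0],
    [0,0,0],
  ],
  gripper=[1,1,1],
)

```text
time_s: 8.27
tcp_pos: [0.5111, -0.2663, 0.2006]
tool_rot: [0.886, 0.463, -0.0, -0.0]
contact_force: [0.7, 0.5, -4.3]
opening: 0.134
gripper_force: 50.0
```

apply_moves(
  turn=[
    [0,0,0],
    [0,0,0],
    [0,0,0],
    [-0.04,0,0],
    [-0.06,0,0],
    [-0.06,0,0],
    [-0.06,0,0],
    [-0.06,0,0],
    [-0.06,0,0],
    [-0.06,0,0],
    [-0.06,0,0],
    [-0.06,0,0],
  ],
  dp=[
    [0,0,1],
    [0,0,2],
    [0,0,1],
    [0,0,0],
    [0,0,0],
    [0,0,0],
    [0,0,0],
    [0,0,0],
    [0,0,0],
    [0,0,0],
    [0,0,0],
    [0,0,0],
  ],
  gripper=[1,1,1,1,1,1,1,1,1,1,1,1],
)

```text
time_s: 9.27
tcp_pos: [0.5108, -0.2664, 0.1604]
tool_rot: [0.856, 0.447, 0.119, 0.228]
contact_force: [-0.2, -0.8, -4.6]
opening: 0.134
gripper_force: 50.0
```

apply_moves(
  turn=[
    [-0.06,0,0],
    [-0.06,0,0],
    [-0.06,0,0],
    [-0.06,0,0],
    [-0.06,0,0],
    [-0.06,0,0],
    [-0.04,0,0],
    [0,0,0],
    [0,0,0],
    [0,0,0],
    [0,0,0],
    [0,0,0],
  ],
  dp=[
    [0,0,0],
    [0,0,0],
    [0,0,0],
    [0,0,0],
    [0,0,0],
    [0,0,0],
    [0,0,0],
    [0,0,0],
    [0,0,0],
    [0,0,0],
    [0,0,0],
    [0,0,0],
  ],
  gripper=[1,1,1,1,1,1,1,1,1,1,1,1],
)

```text
time_s: 10.27
tcp_pos: [0.5082, -0.2751, 0.1733]
tool_rot: [0.81, 0.43, 0.197, 0.346]
contact_force: [0.2, 0.1, -3.7]
opening: 0.126
gripper_force: 50.0
```

Run:
```python
from h import *
s=ctrl.observe(); print(s['time_s'],s['tcp_pos'],R.from_quat(s['tool_rot']).as_matrix().round(3),s['contact_force'],s['joint_positions'])
a=imaging.camera('scene')[110:270,50:230];b=imaging.camera('wrist')
cv2.imwrite('pics/t1.png',np.hstack([cv2.resize(a,(400,356)),cv2.resize(b,(400,300))[:,:] if 0 else cv2.resize(b,(400,356))]))
```

```text
10.2667 [ 0.5082432  -0.27507738  0.1732942 ] [[ 0.553  0.561  0.616]
 [ 0.833 -0.391 -0.391]
 [ 0.021  0.73  -0.683]] [ 0.19320268  0.09632882 -3.65533094] [-0.76511968  0.31223474  1.92122231  0.97167424  0.1757441  -1.07211893]
```

View pics/t1.png

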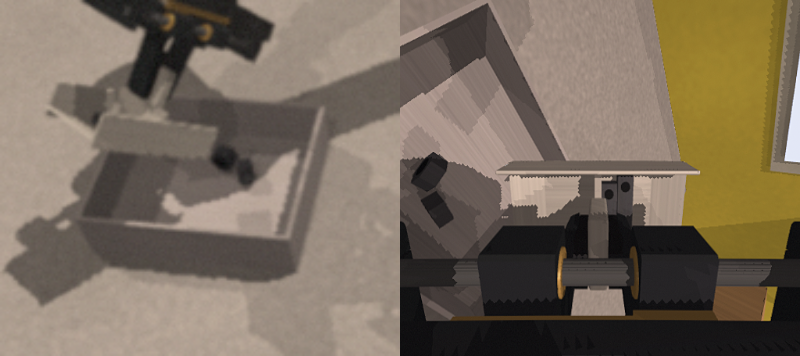

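Both nuts are in the bin, visible as two dark pieces at about (225,158) and (245,172) in the left half. The bars rest against the divider. I'll tip the dish back now.

apply_moves(
  turn=[
    [0.04,0,0],
    [0.06,0,0],
    [0.06,0,0],
    [0.06,0,0],
    [0.06,0,0],
    [0.06,0,0],
    [0.06,0,0],
    [0.06,0,0],
    [0.06,0,0],
    [0.06,0,0],
    [0.06,0,0],
    [0.06,0,0],
  ],
  dp=[
    [0,0,0],
    [0,0,0],
    [0,0,0],
    [0,0,0],
    [0,0,0],
    [0,0,0],
    [0,0,0],
    [0,0,0],
    [0,0,0],
    [0,0,0],
    [0,0,0],
    [0,0,0],
  ],
  gripper=[1,1,1,1,1,1,1,1,1,1,1,1],
)

```text
time_s: 11.37
tcp_pos: [0.51, -0.2739, 0.174]
tool_rot: [0.877, 0.473, 0.049, 0.064]
contact_force: [0.0, -0.6, -2.9]
opening: 0.132
gripper_force: 50.0
```

```bash
cat > g.py <<'E'
from h import *
s=ctrl.observe(); Rt=R.from_quat(s['tool_rot'])
g=R.from_matrix(np.array([[np.cos(a:=np.radians(55.1)),np.sin(a),0],[np.sin(a),-np.cos(a),0],[0,0,-1]]).astype(float))
print('t',s['time_s'],s['tcp_pos'],'q',s['joint_positions'].round(3))
print('turn left',(Rt.inv()*g).as_rotvec().round(4))
t=np.array([.5277,.2735,.0487]); print('dp if upright',g.inv().apply(t-s['tcp_pos'])*100)
E
python3 g.py
```

```text
t 11.3667 [ 0.50998838 -0.27394568  0.17396671] q [-0.718  0.421  1.441  0.053  1.126 -0.156]
turn left [ 0.1587 -0.0288  0.0271]
dp if upright [ 45.91222322 -29.86925683  12.52667063]
```

apply_moves(
  turn=[
    [0.05,-0.01,0.009],
    [0.05,-0.01,0.009],
    [0.05,-0.009,0.009],
    [0,0,0],
    [0,0,0],
    [0,0,0],
    [0,0,0],
  ],
  dp=[
    [0,0,0],
    [0,0,0],
    [0,0,0],
    [0,0,-1],
    [0,0,-2],
    [0,0,-1],
    [0,0,0],
  ],
  gripper=[1,1,1,1,1,1,1],
)

```text
time_s: 11.95
tcp_pos: [0.5103, -0.2742, 0.2167]
tool_rot: [0.886, 0.463, 0.004, 0.008]
contact_force: [0.4, -0.3, -2.9]
opening: 0.128
gripper_force: 50.0
```

```bash
python3 g.py
python3 - <<'E'
from h import *
a=imaging.camera('scene')[110:270,50:230];b=imaging.camera('wrist')
cv2.imwrite('pics/t2.png',np.hstack([cv2.resize(a,(400,356)),cv2.resize(b[120:340,120:380],(400,356))]))
E
```

```text
t 11.95 [ 0.51032206 -0.27417954  0.21668288] q [-0.698  0.44   1.265  0.002  1.418 -0.09 ]
turn left [ 0.0178 -0.0004  0.0006]
dp if upright [ 45.91231158 -29.91000419  16.7982878 ]
```

View pics/t2.png

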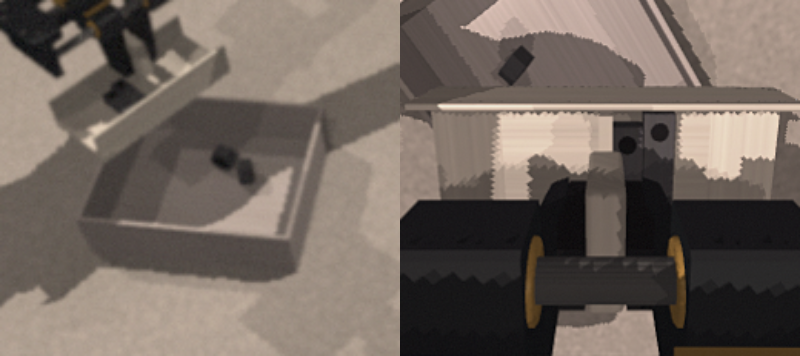

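The two nuts lie in the bin, both bars sit beside the divider, and the nut side is empty. I'll carry the dish back.

apply_moves(
  turn=[
    [0.017,0,0],
    [0,0,0],
    [0,0,0],
    [0,0,0],
    [0,0,0],
    [0,0,0],
    [0,0,0],
    [0,0,0],
    [0,0,0],
    [0,0,0],
    [0,0,0],
    [0,0,0],
  ],
  dp=[
    [0.5,-0.33,0],
    [1,-0.65,0],
    [1.5,-0.97,0],
    [2,-1.3,0],
    [2.2,-1.43,0],
    [2.2,-1.43,0],
    [2.2,-1.43,0],
    [2.2,-1.43,0],
    [2.2,-1.43,0],
    [2.2,-1.43,0],
    [2.2,-1.43,0],
    [2.2,-1.43,0],
  ],
  gripper=[1,1,1,1,1,1,1,1,1,1,1,1],
)

```text
time_s: 13.05
tcp_pos: [0.5175, -0.0019, 0.2143]
tool_rot: [0.886, 0.463, -0.001, -0.003]
contact_force: [0.2, -0.3, -3.5]
opening: 0.134
gripper_force: 50.0
```

apply_moves(
  turn=[
    [0,0,0],
    [0,0,0],
    [0,0,0],
    [0,0,0],
    [0,0,0],
    [0,0,0],
    [0,0,0],
    [0,0,0],
    [0,0,0],
    [0,0,0],
    [0,0,0],
    [0,0,0],
  ],
  dp=[
    [2.2,-1.43,0],
    [2.2,-1.43,0],
    [2.2,-1.43,0],
    [2.2,-1.43,0],
    [2.2,-1.43,0],
    [2.2,-1.43,0],
    [2.2,-1.43,0],
    [2.2,-1.43,0],
    [2,-1.4,0],
    [1.8,-1.2,0],
    [1.2,-0.8,0],
    [0.7,-0.4,0],
  ],
  gripper=[1,1,1,1,1,1,1,1,1,1,1,1],
)

```text
time_s: 14.05
tcp_pos: [0.5255, 0.2761, 0.2153]
tool_rot: [0.886, 0.464, -0.001, -0.003]
contact_force: [-0.1, 0.6, -3.8]
opening: 0.131
gripper_force: 50.0
```

apply_moves(
  turn=[
    [0,0,0],
    [0,0,0],
    [0,0,0],
  ],
  dp=[
    [0,0,0],
    [0,0,0],
    [0,0,0],
  ],
  gripper=[1,1,1],
)

```text
time_s: 14.3
tcp_pos: [0.5265, 0.2732, 0.2158]
tool_rot: [0.887, 0.462, -0.001, -0.003]
contact_force: [0.3, -0.6, -3.9]
opening: 0.133
gripper_force: 50.0
```

```bash
python3 g.py
```

```text
t 14.3 [0.5264913  0.27318342 0.21581334] q [0.277 0.474 1.211 0.005 1.46  0.886]
turn left [-0.0057 -0.0005 -0.0003]
dp if upright [ 0.09512002  0.0810188  16.71133384]
```

apply_moves(
  turn=[
    [-0.005,0,0],
    [0,0,0],
    [0,0,0],
    [0,0,0],
    [0,0,0],
    [0,0,0],
    [0,0,0],
    [0,0,0],
    [0,0,0],
    [0,0,0],
    [0,0,0],
    [0,0,0],
  ],
  dp=[
    [0,0,1],
    [0,0,2],
    [0,0,2],
    [0,0,2],
    [0,0,2],
    [0,0,2],
    [0,0,2],
    [0,0,1.5],
    [0,0,0.7],
    [0,0,0.4],
    [0,0,0.2],
    [0,0,0],
  ],
  gripper=[1,1,1,1,1,1,1,1,1,1,1,1],
)

```text
time_s: 15.3
tcp_pos: [0.5268, 0.2741, 0.0584]
tool_rot: [0.887, 0.463, 0.001, -0.0]
contact_force: [0.1, 0.5, -3.6]
opening: 0.132
gripper_force: 50.0
```

apply_moves(
  turn=[
    [0,0,0],
    [0,0,0],
    [0,0,0],
    [0,0,0],
    [0,0,0],
    [0,0,0],
    [0,0,0],
    [0,0,0],
  ],
  dp=[
    [0,0,0.1],
    [0,0,0.1],
    [0,0,0.1],
    [0,0,0.1],
    [0,0,0.1],
    [0,0,0.1],
    [0,0,0],
    [0,0,0],
  ],
  gripper=[1,1,1,1,1,1,1,1],
)

```text
time_s: 15.97
tcp_pos: [0.5264, 0.2744, 0.0519]
tool_rot: [0.886, 0.463, 0.0, -0.001]
contact_force: [1.2, -0.1, -3.2]
opening: 0.132
gripper_force: 50.0
```

apply_moves(
  turn=[
    [0,0,0],
    [0,0,0],
    [0,0,0],
    [0,0,0],
    [0,0,0],
  ],
  dp=[
    [0,0,0.1],
    [0,0,0.1],
    [0,0,0.05],
    [0,0,0],
    [0,0,0],
  ],
  gripper=[1,1,1,1,1],
)

```text
time_s: 16.38
tcp_pos: [0.5264, 0.2744, 0.0494]
tool_rot: [0.886, 0.463, 0.0, -0.001]
contact_force: [0.3, -1.0, -3.3]
opening: 0.126
gripper_force: 50.0
```

apply_moves(
  turn=[
    [0,0,0],
    [0,0,0],
    [0,0,0],
    [0,0,0],
  ],
  dp=[
    [0,0,0.05],
    [0,0,0.05],
    [0,0,0],
    [0,0,0],
  ],
  gripper=[1,1,1,1],
)

```text
time_s: 16.72
tcp_pos: [0.5265, 0.2744, 0.0487]
tool_rot: [0.886, 0.463, 0.001, -0.001]
contact_force: [-1.0, 0.2, 0.3]
opening: 0.132
gripper_force: 50.0
```

Contact: the mat now carries the dish. I'll open the fingers and retreat.

apply_moves(
  turn=[
    [0,0,0],
    [0,0,0],
    [0,0,0],
    [0,0,0],
    [0,0,0],
    [0,0,0],
    [0,0,0],
    [0,0,0],
    [0,0,0],
    [0,0,0],
    [0,0,0],
    [0,0,0],
  ],
  dp=[
    [0,0,0],
    [0,0,0],
    [0,0,0],
    [0,0,0],
    [0,0,0],
    [0,0,0],
    [0,0,0],
    [0,0,0],
    [0,0,0],
    [0,0,0],
    [0,0,-0.5],
    [0,0,-1],
  ],
  gripper=[0.6,0.4,0.2,0,0,0,0,0,0,0,0,0],
  squeeze=10,
)

```text
time_s: 17.72
tcp_pos: [0.5259, 0.2741, 0.0631]
tool_rot: [0.886, 0.463, -0.001, -0.001]
contact_force: [0.6, 0.1, 0.8]
opening: 0.502
gripper_force: 0.0
```

apply_moves(
  turn=[
    [0,0,0],
    [0,0,0],
    [0,0,0],
    [0,0,0],
    [0,0,0],
    [0,0,0],
    [0,0,0],
    [0,0,0],
    [0,0,0],
    [0,0,0],
    [0,0,0],
    [0,0,0],
  ],
  dp=[
    [0,0,-2],
    [0,0,-2],
    [0,0,-2],
    [0,0,-2],
    [0,0,-2],
    [0,0,-2],
    [0,0,-2],
    [0,0,-2],
    [0,0,-1],
    [-2,0,0],
    [-2,0,0],
    [0,0,0],
  ],
  gripper=[0,0,0,0,0,0,0,0,0,0,0,0],
)

```text
time_s: 18.72
tcp_pos: [0.502, 0.2396, 0.234]
tool_rot: [0.887, 0.462, -0.0, -0.0]
contact_force: [-0.1, 0.0, 0.5]
opening: 0.499
gripper_force: 0.0
```

Run:
```python
from h import *
a=imaging.camera('scene');b=imaging.camera('wrist')
cv2.imwrite('pics/e.png',np.hstack([cv2.resize(a,(400,400)),cv2.resize(b,(400,400))]))
```

```text
(no output)
```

View pics/e.png

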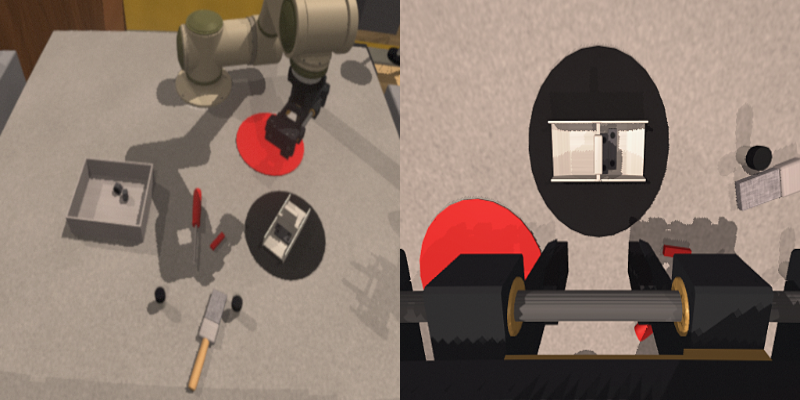

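The dish stands centred on the mat with both bars inside, the two nuts are in the bin at about (120,190) in the left half, and the bystanders have not moved.

```bash
python3 -c "
from cell import order
print(order.sign_off())"
```

```text
the job is handed in; nothing more can be done
None
```

The job is handed in: both nuts are in the bin, both clamp bars are still in the dish, the dish is upright on the middle of its mat, and the bystanders look untouched; the hand-in returned no verdict.

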